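# Refit and lock the filter box cover

## Task

The metal access cover of the grey filter box is parked under the low wooden riser: draw it out by its fin, put it down free on the board and let go. Then take it by its wing knob, tongue turned in line, set it on the box and slide it fully home so that its fin end is right inside the hood, and turn the wing knob a quarter turn clockwise so that the hidden tongue locks under the frame. Leave the jar, the dish and the two brown bottles standing where they are.

Things in the scene. Friction and masses are not known exactly. Their poses are not given: they have to be found in the camera images.
- filter_box: Grey sheet-metal box fixed on the board, hood end toward the robot. Origin: centre of the underside; +x points to its hood end, z up. Plinth 186 x 118 x 12 mm; body 74 mm wide (y), x = -90 to +82 mm, its top (the 5 mm frame plate) at z = 52 mm. The cover is home when its frame agrees with this one in x, y and yaw, its origin at z = 26 mm; up to 3 mm further at the stop counts too.
- box_slot (a point): Centre of the slot in the frame plate (box frame x = -30, z = 52 mm): 100 mm long (x = -80 to +20), 28 mm wide, hollow below. The cover's tongue goes down through it. Lower the cover 45 to 50 mm short of home (that far toward the box's -x, clear of the hood), then slide it along the plate toward +x into the hood.
- box_hood (a point): Mouth of the hood, middle, at plate height (box frame x = 35, z = 52 mm). The hood is open toward the box's -x, reaches from x = 35 to 84 mm, is 112 mm wide outside, 100 mm inside; roof inside at z = 98 mm, top 108 mm. Its back wall at x = 78 mm is the end stop.
- cover: Loose aluminium cover, about 0.3 kg: an inverted channel 160 mm long (x = -85 to +75 mm), 88 mm wide, open ends, with 26 mm deep skirts along both sides, 82 mm apart inside (4 mm to spare each side over the box). Origin at the skirts' lower edges: z = 0 on the board; plate top at z = 30 mm. Fin near the +x end, wing knob at x = -20 mm. Starts on the riser's floor (origin at z = 12 mm) under its roof, only the fin end out.
- cover_fin (a point): Middle of the cover's upright fin, 24 mm above the plate (cover frame x = 56, z = 54 mm). The fin is 10 mm thick (y), 32 mm long (x) and stands 38 mm above the plate.
- cover_knob_axis (a point): Point on the knob's axis at the plate's top face (cover frame x = -20, y = 0, z = 30 mm). The black wing above it is 58 mm long, 12 mm thick and stands from 8 to 38 mm above the plate, on a hub 26 mm in diameter that ends 8 mm above the plate.
- knob (a joint): Wing knob angle (rad): 0 = wing along the cover, hidden tongue in line toward the fin end; grows clockwise seen from above to the stop at 1.571 = wing crosswise, tongue out to the cover's -y side (locked). Starts between 0.3 and 1.2; the tongue passes the slot only below about 0.25. Friction 0.04 N m: stays where left, can be turned while the cover stands on the board.
- tongue_tip (a point): Tip of the hidden tongue under the cover: 30 mm out from the knob's axis, 15 mm below the plate's top. The tongue is 12 mm wide and 6 mm thick; with the cover seated it swings 3 mm under the frame plate.
- riser: Low wooden riser fixed at the board's left edge: floor board 135 x 140 mm, x = -77.5 to +57.5 mm, its top at z = 12 mm; roof board 115 (x) x 140 (y) x 10 mm centred over the origin, underside at z = 88, top at 98 mm; side walls 120 mm apart inside. Origin: middle of the roof, at board height; -x is the open front. Over the parked knob there is no room to grip.
- jar: Small blue paint jar, 45 mm in diameter, 70 mm high, standing on the back of the riser; origin under its centre. Leave it alone.
- dish: Small glazed dish, 65 mm in diameter, 26 mm high, on the back of the riser; origin under its centre. Leave it alone.
- tall_bottle: Brown bottle 52 mm in diameter, 89 mm high, standing on the board between the robot and the fixed easel, a wire stand with a plate, 176 mm high and about 200 mm across, centred near world x = 0.56, y = 0.09 m; origin under its centre. Leave it alone. The board left of it, in front of the riser (near x = 0.43, y = 0.235 m), is always free to put the cover down.
- small_bottle: Brown bottle 40 mm in diameter, 74 mm high, beside the box's hood; origin under its centre. Leave it alone.

How it is judged:
By the outcome, as a careful person would: the job done as asked, in the order asked, and still so for the second after the job is handed in, with the robot touching nothing.
It also fails if it takes over 61 s, if anything falls off the work surface, if the arm or the gripper's body presses on something with over 40 N, if the wrist force passes 120 N, or if a joint passes its speed limit or range.

## Robot

A 7-joint arm with a two-finger parallel gripper is mounted at the origin on a cart in front of the work surface, level with it; the furniture and walls round the work are solid. World frame = base frame: x ahead of the robot, y to its left, z up, the work surface at z = 0. Lengths are in m, angles in degrees, forces in N, time in s.
With the tool pointing down it reaches from about 0.425 to 0.95 m from the base axis. Payload 16.7 kg.
Tool frame: the origin (TCP) lies on the centre line of the jaws, within the pads' length; the fingertips stand 25 mm ahead of it and the grasp point (between the pads) lies 6 mm ahead of it; x points along the fingers, z is the direction in which the jaws open and shut, and the axes are right-handed (so a half turn about x gives the same grasp; the last joint's range is limited). The gripper opens to 94 mm and grips with 3 to 60 N. Pads are 16 mm wide; open, the fingers measure 119 mm over their backs; the gripper's body (75 mm by 177 mm) begins 78 mm behind the grasp point.
Start: joints at [54.918, 24.414, 4.234, 92.017, -1.954, 63.644, -3.845], TCP at [0.301, -0.604, 0.23] pointing down, gripper open.
Joint ranges: [-163.25, 163.25], [-28.42, 122.38], [-70.27, 78.77], [12.13, 141.07], [-58.53, 238.53], [9.26, 117.41], [-156.51, 156.51]. Speed limits (degrees/s): [108.29, 108.29, 136.94, 136.94, 172.46, 172.46, 172.46].

## Interface

Orientations are given as [roll, pitch, yaw] about the fixed x, y, z axes, in that order (R = Rz(yaw) Ry(pitch) Rx(roll)).
In Python, from workcell import status, camera, bot gives the robot as it stands.
- The arm moves only by the tool carry_out, never from a script. Its argument "steps" is a list of rows, each a list of 3 entries, a list of its own where there are three numbers: the closure, from 0 (fully open) to 1 (shut), then the shift along the tool's x, y, z in cm, then the turn, a rotation vector about the tool's x, y, z in rad. In form: [[grip, [tx, ty, tz], [wx, wy, wz]], ...]. A call has 1 to 12 rows; each row is the pose to reach, as a shift and turn from the pose commanded when the call began, along the tool's axes at that moment; what a row does not reach only later rows make up. A row lasts 1/12 s, in which the tool goes at most 41.7 mm and 7.16 degrees, less where a joint would pass 70% of its speed; a pose out of reach is approached as far as the arm can. A call with a gripper value outside its range is refused whole. The fingers move at their own pace and stop on an object; the grip force is fixed at half the most. Time passes only in rows, so rows that repeat a pose let the fingers close. It gives the time, the measured TCP pose, the force and the opening at its end, in the units of the state.
- status.get_obs(): the state, without advancing time (a new reading comes with each control period).
- camera(name): name is "scene" or "top" or "wrist"; returns a dict with "color" (384x512x3 uint8, red, green, blue), "depth" (384x512 float32, m along the optical axis (not along the pixel's ray), 0 where there is no reading), "fx", "fy", "cx", "cy" (pixels), "R" (3x3) and "t" (3): a world point X has camera coordinates R X + t; the wrist camera has in their place "tool_from_camera" (4x4, takes a point from camera to tool coordinates, whose origin is the TCP and whose axes are the tool frame's). Camera axes: x right, y down, z forward; pixel columns grow to the right and rows downward; lengths in m; the calibration is good to about 2 mm. A picture is of the moment at which its call begins: read the wrist's pose just before it.
- bot.finish_job(): hands the job in, once; it reports no verdict.
The state is a dict: "time_s": time; "qpos": joint angles; "qvel": joint speeds; "effort": joint torques, N m; "position": TCP position; "ee_rot": TCP orientation; "contact_force": force on the tool from outside, world axes, zero at the start; "moment": the same for the moment, N m; "gripper_width": finger opening in m.
Only numpy, scipy, OpenCV 4.12 (cv2) and the standard library are available. Lean on these libraries where they do the work, as an engineer would, in place of code of your own. Each camera call takes 0.05 s, during which the arm holds its last target.

## Working session

There is one attempt and no reset: what is moved stays moved. The work goes in short steps, Python scripts to look and compute and a tool call to move; the robot and the scene stay as the last step left them, time stands still between calls to the robot, and variables do not carry over. Pictures are saved under pics/ and viewed, and the job is handed in when it is done.

Besides the shell and the picture viewer there is one more tool, called after ">>>" as a command line: name --argument value ..., lists and objects as JSON in quotes. carry_out: Moves the arm, as the interface text tells. Its arguments: {"type":"object","properties":{"steps":{"type":"array","items":{"type":"array"}}},"required":["steps"]}

```bash
ls; mkdir -p pics
python3 - <<'E'
from workcell import status,camera,bot
import cv2,numpy as np
print(status.get_obs())
for n in("scene","top"):
    c=camera(n); cv2.imwrite(f"pics/{n}0.png",c["color"][:,:,::-1]); np.savez(f"pics/{n}0.npz",**c)
    print(n,c["fx"],c["cx"],c["cy"],-c["R"].T@c["t"]); print(c["R"])
E
```

```text
pics
{'time_s': 0.0, 'qpos': array([54.91870565, 24.44721537,  4.23177515, 92.05157151, -1.95350269,
       63.6450384 , -3.84295157]), 'qvel': array([-0.02001976,  0.02265023, -0.00587737, -0.03237016, -0.02995719,
       -0.04998334, -0.07545359]), 'effort': array([-6.49566609e-04, -9.35822582e+01,  3.66610274e+00, -4.54198337e+01,
       -4.88237129e-02,  2.01172574e-02,  8.36918230e-05]), 'position': array([ 0.30113361, -0.60364839,  0.22980935]), 'ee_rot': array([-175.58445392,   89.92833713,  120.93064321]), 'contact_force': array([-0.4457605 ,  0.01047522, -0.12061807]), 'moment': array([-0.00764353, -0.03241832,  0.00147769]), 'gripper_width': 0.0940115764651799}
scene 467.11234790775296 249.1732659317611 187.6749270031818 [0.08209386 0.78603852 0.70126683]
[[-0.85229769 -0.52293102 -0.0114803 ]
 [-0.29069225  0.4918025  -0.82074863]
 [ 0.43484096 -0.69618493 -0.57117413]]
top 353.70819632160345 258.0008151275419 186.8556356164272 [0.37996973 0.05966107 0.98687651]
[[-0.00676542 -0.99996879  0.00408062]
 [-0.98068103  0.00583704 -0.19552658]
 [ 0.19549666 -0.0053246  -0.98068991]]
```

View pics/scene0.png

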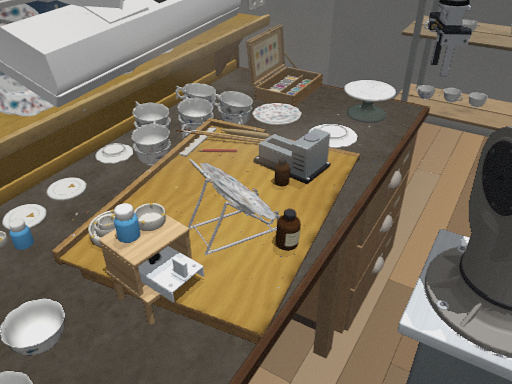

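View pics/top0.png

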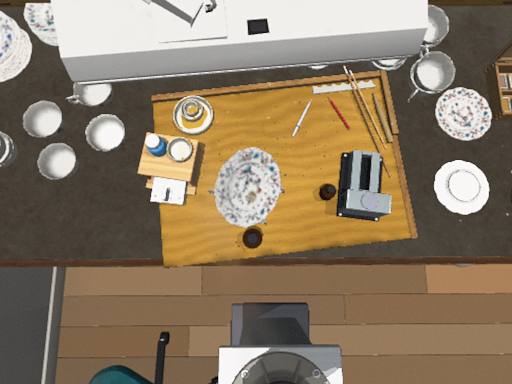

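The scene view shows the riser (about 150,260) with the cover's fin end out. The top view shows the riser at (170,160), the fin at (168,192), the box at (362,185), the tall bottle at (252,238) and the small bottle at (327,192). Next I'll crop in closer.

```bash
python3 - <<'E'
import cv2,numpy as np
t=cv2.imread("pics/top0.png"); s=cv2.imread("pics/scene0.png")
a=cv2.resize(t[120:220,125:225],(400,400),interpolation=cv2.INTER_CUBIC)
b=cv2.resize(t[135:235,315:415],(400,400),interpolation=cv2.INTER_CUBIC)
cv2.imwrite("pics/c1.png",np.hstack([a,b]))
a=cv2.resize(s[200:320,90:210],(400,400),interpolation=cv2.INTER_CUBIC)
b=cv2.resize(s[110:200,245:335],(400,400),interpolation=cv2.INTER_CUBIC)
cv2.imwrite("pics/c2.png",np.hstack([a,b]))
E
cat > h.py <<'E'
import numpy as np,cv2
def load(n): return dict(np.load(n))
def ray(c,u,v,z):
    d=np.array([(u-c["cx"])/c["fx"],(v-c["cy"])/c["fy"],1.])
    R=c["R"];o=-R.T@c["t"];w=R.T@d
    return o+w*(z-o[2])/w[2]
def cloud(c):
    D=c["depth"];v,u=np.indices(D.shape)
    P=np.stack([(u-c["cx"])/c["fx"]*D,(v-c["cy"])/c["fy"]*D,D],-1)
    return (P-c["t"])@c["R"]
def proj(c,X):
    p=c["R"]@np.asarray(X)+c["t"]; return c["cx"]+c["fx"]*p[0]/p[2],c["cy"]+c["fy"]*p[1]/p[2]
E
python3 - <<'E'
from h import *
for n in("top","scene"):
    c=load(f"pics/{n}0.npz");P=cloud(c);print(n,(c["depth"]>0).mean())
    x,y,z=P[...,0],P[...,1],P[...,2]
    def rect(name,reg,zl,zh):
        m=(x>reg[0])&(x<reg[1])&(y>reg[2])&(y<reg[3])&(z>zl)&(z<zh)&(c["depth"]>0)
        if m.sum()<5: print(name,m.sum());return
        r=cv2.minAreaRect(P[m][:,:2].astype(np.float32)*1000);print(name,m.sum(),r,"z",np.median(z[m]), P[m].mean(0))
    rect("roof",(.3,.75,.1,.4),.092,.103)
    rect("hood",(.3,.75,-.35,-.1),.100,.115)
    rect("frame",(.3,.75,-.35,-.1),.045,.058)
    rect("coverplate",(.3,.52,.15,.4),.036,.047)
    rect("fin",(.3,.52,.15,.4),.07,.085)
    rect("boxlow",(.3,.75,-.35,-.1),.007,.018)
    rect("sbottle",(.3,.75,-.18,-.05),.06,.08)
    rect("tbottle",(.3,.5,-.0,.15),.07,.1)
E
```

```text
top 0.9962005615234375
roof 1707 ((604.2868041992188, 219.6858367919922), (321.4164733886719, 150.611572265625), 61.546504974365234) z 0.09786502594739901 [0.61744734 0.27158622 0.09802   ]
hood 834 ((518.8065795898438, -225.81497192382812), (112.9616928100586, 49.23175811767578), 82.00432586669922) z 0.10419319370460009 [ 0.51833701 -0.22514165  0.10451527]
frame 925 ((584.386474609375, -203.90725708007812), (163.51100158691406, 174.93894958496094), 82.81690216064453) z 0.051588955395914786 [ 0.59858567 -0.22380908  0.0515568 ]
coverplate 0
fin 0
boxlow 1219 ((628.436767578125, -235.9180908203125), (177.51223754882812, 300.6174011230469), 70.71760559082031) z 0.011669701947602534 [ 0.61320796 -0.24099791  0.01184871]
sbottle 93 ((538.4654541015625, -162.38926696777344), (80.29002380371094, 34.856407165527344), 38.548397064208984) z 0.07277953411290027 [ 0.54197599 -0.15112631  0.07119169]
tbottle 345 ((456.3312072753906, 88.94534301757812), (92.37747955322266, 56.92211151123047), 14.96627140045166) z 0.08659032108781445 [0.46432332 0.08921298 0.08438862]
scene 0.9956919352213541
roo
[... 330 characters left out ...]

frame 619 ((579.522705078125, -196.508544921875), (162.82411193847656, 182.93045043945312), 88.2761001586914) z 0.05063555998984574 [ 0.57970839 -0.20470393  0.05074538]
coverplate 0
fin 0
boxlow 570 ((628.4133911132812, -227.33058166503906), (175.11550903320312, 298.279541015625), 73.33872985839844) z 0.011374279920974732 [ 0.59678813 -0.21732829  0.01177639]
sbottle 178 ((535.587646484375, -159.46743774414062), (80.09423828125, 36.03010559082031), 39.21666717529297) z 0.07047573752646749 [ 0.53059194 -0.15845061  0.06996119]
tbottle 212 ((455.5245666503906, 93.75603485107422), (95.0963134765625, 50.7487907409668), 17.979190826416016) z 0.0840303539427121 [0.43861256 0.08180594 0.0821235 ]
```

View pics/c1.png

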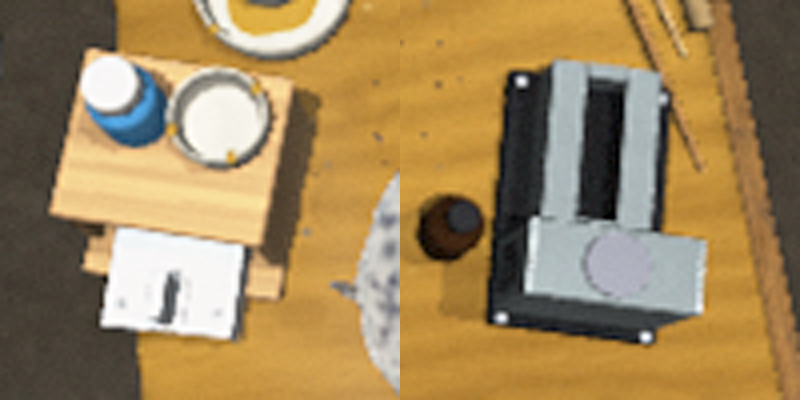

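View pics/c2.png

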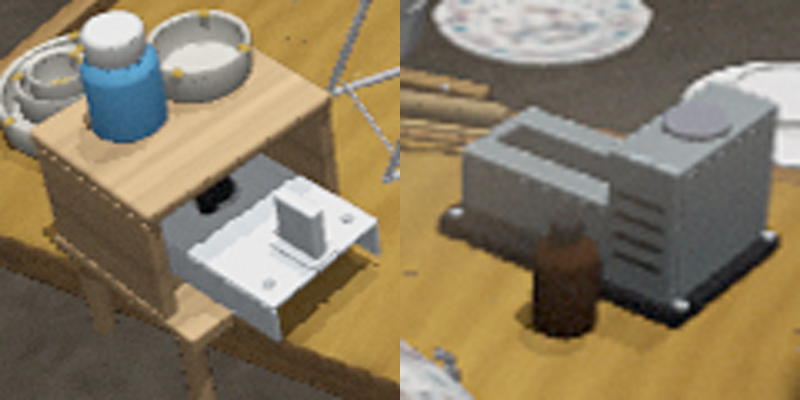

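Run:
```python
from h import *
for n in("top","scene"):
    c=load(f"pics/{n}0.npz");P=cloud(c);print(n)
    x,y,z=P[...,0],P[...,1],P[...,2]
    def rect(name,reg,zl,zh):
        m=((x>reg[0])&(x<reg[1])&(y>reg[2])&(y<reg[3])&(z>zl)&(z<zh)).astype(np.uint8)
        k,l,st,_=cv2.connectedComponentsWithStats(m,connectivity=4)
        if k<2: print(name,"none");return
        i=1+np.argmax(st[1:,4]);mm=l==i
        Q=P[mm];r=cv2.minAreaRect(Q[:,:2].astype(np.float32)*1000);print(name,mm.sum(),np.round(cv2.boxPoints(r),1).tolist(),np.round(r[1],1),round(r[2],1),"z",np.round(np.median(Q[:,2]),4))
    rect("roof",(.5,.75,.15,.45),.092,.103)
    rect("hood",(.4,.6,-.35,-.15),.100,.115)
    rect("frame",(.5,.75,-.35,-.14),.045,.058)
    rect("plate",(.4,.65,.15,.45),.038,.046)
    rect("fin",(.4,.6,.15,.4),.07,.085)
    rect("boxlow",(.4,.75,-.32,-.1),.007,.016)
    rect("sb",(.4,.6,-.19,-.12),.066,.08)
    rect("tb",(.38,.48,0.04,.13),.08,.1)
    # board z
    m=(x>.45)&(x<.7)&(y>-.12)&(y<-.05);print(np.median(z[m]))
```

```text
top
roof 1288 [[573.5999755859375, 228.3000030517578], [687.0, 210.3000030517578], [709.0, 349.1000061035156], [595.7000122070312, 367.1000061035156]] [140.6 114.8] 81.0 z 0.0976
hood 834 [[486.6000061035156, -278.29998779296875], [535.2999877929688, -285.20001220703125], [551.0, -173.3000030517578], [502.29998779296875, -166.5]] [113.   49.2] 82.0 z 0.1042
frame 759 [[549.2000122070312, -267.8999938964844], [662.2000122070312, -283.6000061035156], [672.5, -209.1999969482422], [559.5, -193.5]] [ 75.2 114.1] 82.1 z 0.0515
plate 669 [[523.2000122070312, 257.79998779296875], [590.9000244140625, 250.3000030517578], [600.5999755859375, 338.3999938964844], [533.0, 345.8999938964844]] [88.7 68. ] 83.7 z 0.0418
fin 57 [[530.7999877929688, 295.29998779296875], [562.2000122070312, 293.70001220703125], [562.7999877929688, 304.1000061035156], [531.2999877929688, 305.70001220703125]] [10.4 31.5] 87.1 z 0.0786
boxlow 526 [[477.8999938964844, -278.8999938964844], [661.7000122070312, -304.3999938964844], [677.7999877929688, -188.10000610351562], [494.0, -162.6999969482422]] [117.4 185.5] 82.1 z 0.01
[... 1168 characters left out ...]
5], [560.2999877929688, 294.3999938964844], [561.7000122070312, 305.70001220703125], [528.7999877929688, 309.70001220703125]] [11.3 33.1] 83.0 z 0.0776
boxlow 195 [[475.79998779296875, -274.6000061035156], [548.5, -284.5], [564.4000244140625, -167.89999389648438], [491.6000061035156, -158.0]] [117.7  73.4] 82.3 z 0.0107
sb 94 [[493.29998779296875, -169.3000030517578], [498.20001220703125, -187.39999389648438], [547.2999877929688, -174.39999389648438], [542.5, -156.1999969482422]] [50.8 18.8] 14.9 z 0.0738
tb 106 [[408.79998779296875, 78.4000015258789], [420.20001220703125, 54.70000076293945], [443.5, 65.80000305175781], [432.1000061035156, 89.5]] [25.8 26.3] 25.5 z 0.0871
-0.0022493289180744
```

```bash
cat >> h.py <<'E'
from scipy.spatial.transform import Rotation as Ro
import json,os
def Rdown(yz):  # tool x down, tool z pointing at azimuth yz(deg)
    a=np.radians(yz);x=np.array([0,0,-1.]);z=np.array([np.cos(a),np.sin(a),0]);y=np.cross(z,x)
    return np.stack([x,y,z],1)
def meas(o): return np.array(o["position"]),Ro.from_euler("xyz",o["ee_rot"],degrees=True).as_matrix()
def rel(p0,R0,p,R):
    return np.round(R0.T@(np.array(p)-p0)*100,2).tolist(),np.round(Ro.from_matrix(R0.T@R).as_rotvec(),4).tolist()
E
python3 - <<'E'
from h import *
from workcell import status
o=status.get_obs();p,R=meas(o);print(R.round(3), np.degrees(np.arctan2(R[1,2],R[0,2])))
for a in(83.7,-96.3):print(a,rel(p,R,[.547,.2997,.26],Rdown(a)))
c=load("pics/top0.npz")
for u,v in((155,140),(160,240),(163,264),(415,237)):print(ray(c,u,v,0))
E
```

```text
[[-0.001  0.895  0.446]
 [ 0.001  0.446 -0.895]
 [-1.    -0.    -0.001]] -63.4849996908173
83.7 ([-2.94, 62.33, -69.86], [-2.5689, -0.0006, -0.0014])
-96.3 ([-2.94, 62.33, -69.86], [0.5727, -0.0011, 0.0004])
[0.71792875 0.35397198 0.        ]
[0.42879113 0.32571474 0.        ]
[0.36400286 0.31448933 0.        ]
[ 0.43238714 -0.37990442  0.        ]
```

>>> carry_out --steps '[[0, [-3, 10, -10], [-0.4, 0, 0]], [0, [-3, 20, -20], [-0.8, 0, 0]], [0, [-3, 20, -20], [-0.8, 0, 0]], [0, [-3, 20, -20], [-0.8, 0, 0]], [0, [-3, 20, -20], [-0.8, 0, 0]], [0, [-3, 20, -20], [-0.8, 0, 0]], [0, [-3, 20, -20], [-0.8, 0, 0]], [0, [-3, 20, -20], [-0.8, 0, 0]]]'

```text
time_s: 0.77
position: [0.3936, -0.3296, 0.2613]
ee_rot: [50.5, 89.9, 33.5]
contact_force: [1.6, -0.5, 0.6]
gripper_width: 0.094
```

Run:
```python
from h import *
from workcell import status
o=status.get_obs();p,R=meas(o);print(p,o["qpos"], np.degrees(np.arctan2(R[1,2],R[0,2])))
print(rel(p,R,[.547,.2997,.26],Rdown(83.7)))
```

```text
[ 0.39362263 -0.32957135  0.26126014] [ 42.98897982   8.14163107 -11.22619688 109.83316677   1.69709256
  62.15287172  14.06413709] -17.017058444342695
([0.2, 64.66, -3.75], [-1.7578, 0.0017, -0.0])
```

>>> carry_out --steps '[[0, [0, 20, -1.2], [-0.6, 0, 0]], [0, [0, 40, -2.5], [-1.2, 0, 0]], [0, [0, 64.7, -3.75], [-1.758, 0, 0]], [0, [0, 64.7, -3.75], [-1.758, 0, 0]], [0, [0, 64.7, -3.75], [-1.758, 0, 0]], [0, [0, 64.7, -3.75], [-1.758, 0, 0]], [0, [0, 64.7, -3.75], [-1.758, 0, 0]], [0, [0, 64.7, -3.75], [-1.758, 0, 0]], [0, [0, 64.7, -3.75], [-1.758, 0, 0]], [0, [0, 64.7, -3.75], [-1.758, 0, 0]], [0, [0, 64.7, -3.75], [-1.758, 0, 0]], [0, [0, 64.7, -3.75], [-1.758, 0, 0]]]'

```text
time_s: 1.77
position: [0.5148, 0.1506, 0.2606]
ee_rot: [-73.8, 90.0, -5.2]
contact_force: [0.7, -0.5, 0.0]
gripper_width: 0.094
```

Run:
```python
from h import *
from workcell import status
o=status.get_obs();p,R=meas(o);print(p,o["qpos"], np.degrees(np.arctan2(R[1,2],R[0,2])))
print(rel(p,R,[.547,.2997,.20],Rdown(83.7)))
```

```text
[0.51477844 0.1505669  0.26055074] [ 11.69675539  13.66553618 -40.35880363 105.83809096   9.80989006
  63.98813672  36.41788355] 68.60466044108874
([6.06, 2.44, 15.06], [-0.2635, 0.0, 0.0002])
```

>>> carry_out --steps '[[0, [0, 2.4, 15.1], [-0.263, 0, 0]], [0, [0, 2.4, 15.1], [-0.263, 0, 0]], [0, [0, 2.4, 15.1], [-0.263, 0, 0]], [0, [0, 2.4, 15.1], [-0.263, 0, 0]], [0, [6, 2.4, 15.1], [-0.263, 0, 0]], [0, [6, 2.4, 15.1], [-0.263, 0, 0]], [0, [6, 2.4, 15.1], [-0.263, 0, 0]], [0, [6, 2.4, 15.1], [-0.263, 0, 0]]]'

```text
time_s: 2.43
position: [0.5479, 0.2976, 0.2]
ee_rot: [116.0, 89.9, -160.7]
contact_force: [-0.2, -1.1, -0.3]
gripper_width: 0.0941
```

Run:
```python
from h import *
from workcell import status,camera
o=status.get_obs();p,R=meas(o);print(p,o["qpos"], np.degrees(np.arctan2(R[1,2],R[0,2])))
c=camera("wrist");cv2.imwrite("pics/w1.png",c["color"][:,:,::-1]);np.savez("pics/w1.npz",p=p,Rt=R,**c)
print(c["tool_from_camera"].round(3),c["fx"])
```

```text
[0.54792586 0.29756643 0.20000106] [ -2.51051488  26.76923218 -42.27511003  98.50061714  19.90031837
  62.61198613  32.2925727 ] 83.35876807363846
[[-0.    -0.29   0.957 -0.155]
 [ 0.    -0.957 -0.29   0.084]
 [ 1.     0.     0.    -0.001]
 [ 0.     0.     0.     1.   ]] 315.9052229466793
```

View pics/w1.png

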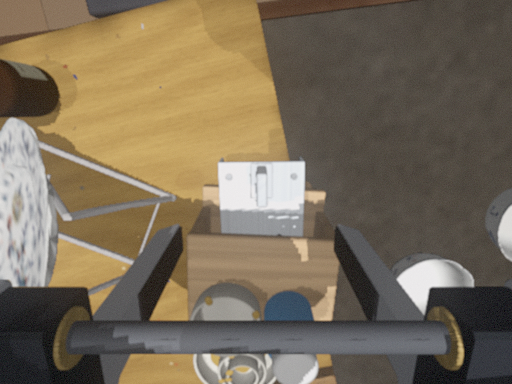

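The wrist view shows the cover plate at (218–305,160–236), with the fin at (261,185). Now I'll measure it through this camera.

```bash
cat >> h.py <<'E'
def wcloud(c):
    D=c["depth"];v,u=np.indices(D.shape)
    P=np.stack([(u-c["cx"])/c["fx"]*D,(v-c["cy"])/c["fy"]*D,D],-1)
    T=c["tool_from_camera"];Q=P@T[:3,:3].T+T[:3,3]
    return Q@c["Rt"].T+c["p"]
def comp(P,reg,zl,zh,D=None):
    x,y,z=P[...,0],P[...,1],P[...,2]
    m=((x>reg[0])&(x<reg[1])&(y>reg[2])&(y<reg[3])&(z>zl)&(z<zh)).astype(np.uint8)
    k,l,st,_=cv2.connectedComponentsWithStats(m,connectivity=4)
    if k<2:return None
    i=1+np.argmax(st[1:,4]);Q=P[l==i];r=cv2.minAreaRect(Q[:,:2].astype(np.float32)*1000)
    return len(Q),np.round(r[0],1),np.round(r[1],1),round(r[2],1),round(float(np.median(Q[:,2])),4),np.round(cv2.boxPoints(r),1).tolist()
E
python3 - <<'E'
from h import *
c=load("pics/w1.npz");P=wcloud(c)
print(comp(P,(.4,.65,.15,.45),.036,.047));print(comp(P,(.4,.65,.15,.45),.07,.085));print(comp(P,(.4,.8,.15,.45),.092,.103))
p,R=c["p"],c["Rt"]
print(rel(p,R,[.547,.2997,.072],Rdown(83.7)))
E
```

```text
(5681, array([567.3, 297.5]), array([88.4, 81.4]), 83.7, 0.0429, [[522.0999755859375, 258.0], [602.9000244140625, 249.10000610351562], [612.5999755859375, 336.8999938964844], [531.7999877929688, 345.79998779296875]])
(381, array([545.2, 300. ]), array([ 9.2, 31.1]), 83.4, 0.0805, [[529.2000122070312, 297.20001220703125], [560.0999755859375, 293.6000061035156], [561.2000122070312, 302.79998779296875], [530.2999877929688, 306.3999938964844]])
(9409, array([627.3, 290.7]), array([140.4,  90.2]), 81.1, 0.0989, [[571.9000244140625, 228.39999389648438], [661.0, 214.39999389648438], [682.7999877929688, 353.0], [593.7000122070312, 367.0]])
([12.8, 0.09, 0.21], [-0.006, -0.0009, -0.0019])
```

>>> carry_out --steps '[[0, [4, 0.1, 0.2], [-0.006, 0, 0]], [0, [8, 0.1, 0.2], [-0.006, 0, 0]], [0, [11, 0.1, 0.2], [-0.006, 0, 0]], [0, [12.8, 0.1, 0.2], [-0.006, 0, 0]], [0, [12.8, 0.1, 0.2], [-0.006, 0, 0]], [1, [12.8, 0.1, 0.2], [-0.006, 0, 0]], [1, [12.8, 0.1, 0.2], [-0.006, 0, 0]], [1, [12.8, 0.1, 0.2], [-0.006, 0, 0]], [1, [12.8, 0.1, 0.2], [-0.006, 0, 0]], [1, [12.8, 0.1, 0.2], [-0.006, 0, 0]], [1, [12.8, 0.1, 0.2], [-0.006, 0, 0]], [1, [12.8, 0.1, 0.2], [-0.006, 0, 0]]]'

```text
time_s: 3.48
position: [0.5476, 0.3, 0.0729]
ee_rot: [-65.4, 90.0, 18.3]
contact_force: [0.0, 0.6, -0.7]
gripper_width: 0.0505
```

>>> carry_out --steps '[[1, [0, 0, 0], [0, 0, 0]], [1, [0, 0, 0], [0, 0, 0]], [1, [0, 0, 0], [0, 0, 0]], [1, [0, 0, 0], [0, 0, 0]], [1, [0, 0, 0], [0, 0, 0]], [1, [0, 0, 0], [0, 0, 0]], [1, [0, 0, 0], [0, 0, 0]], [1, [0, 0, 0], [0, 0, 0]]]'

```text
time_s: 4.15
position: [0.5475, 0.3, 0.0725]
ee_rot: [50.6, 90.0, 134.3]
contact_force: [0.6, -0.3, -0.3]
gripper_width: 0.0095
```

>>> carry_out --steps '[[1, [-0.1, 0.5, 0], [0, 0, 0]], [1, [-0.1, 1.5, 0], [0, 0, 0]], [1, [-0.1, 3, 0], [0, 0, 0]], [1, [-0.1, 4.5, 0], [0, 0, 0]], [1, [-0.1, 6, 0], [0, 0, 0]], [1, [-0.1, 7.5, 0], [0, 0, 0]], [1, [-0.1, 9, 0], [0, 0, 0]], [1, [-0.1, 10.5, 0], [0, 0, 0]], [1, [-0.1, 12, 0], [0, 0, 0]], [1, [-0.1, 13, 0], [0, 0, 0]], [1, [-0.1, 14, 0], [0, 0, 0]], [1, [-0.1, 14, 0], [0, 0, 0]]]'

```text
time_s: 5.15
position: [0.4064, 0.3157, 0.0736]
ee_rot: [130.1, 90.0, -146.1]
contact_force: [0.3, 0.7, -3.2]
gripper_width: 0.01
```

Run:
```python
from h import *
from workcell import status,camera
o=status.get_obs();p,R=meas(o);print(p,o["qpos"],o["moment"], np.degrees(np.arctan2(R[1,2],R[0,2])))
c=camera("scene");s=c["color"][:,:,::-1];cv2.imwrite("pics/s1.png",cv2.resize(s[170:370,80:340],(780,600)))
```

```text
[0.40643838 0.31569539 0.0736023 ] [-10.91261476  26.82829931 -41.40355118 117.97164004  25.3575604
  44.16666181  15.91471705] [0.11240136 0.07927911 0.03031666] 83.80575468311154
```

View pics/s1.png

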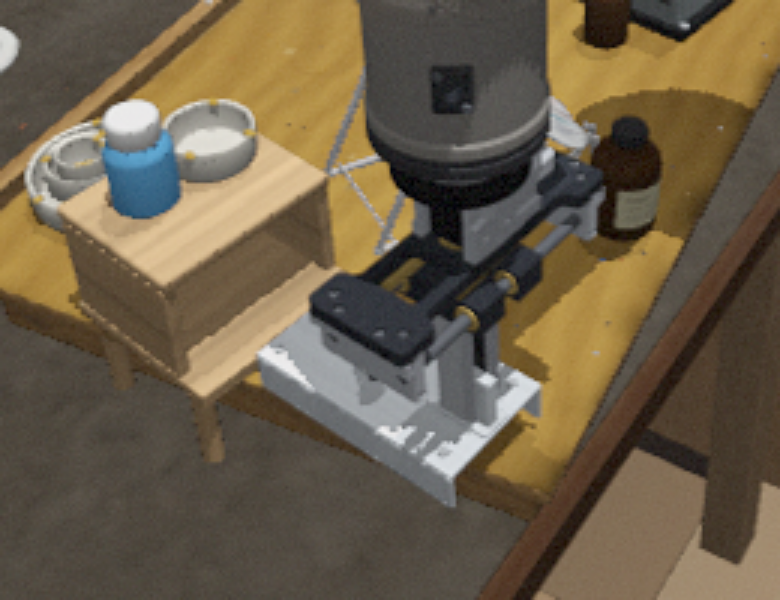

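>>> carry_out --steps '[[1, [-1, 0, 0], [0, 0, 0]], [1, [-1.2, 0.5, -1.5], [0, 0, 0]], [1, [-1.2, 1, -3], [0, 0, 0]], [1, [-1.2, 1, -4.5], [0, 0, 0]], [1, [-1.2, 1, -6], [0, 0, 0]], [1, [-1.2, 1, -7.2], [0, 0, 0]], [1, [-1.2, 1, -7.2], [0, 0, 0]], [1, [0, 1, -7.2], [0, 0, 0]], [1, [0.7, 1, -7.2], [0, 0, 0]], [1, [1.1, 1, -7.2], [0, 0, 0]], [1, [1.4, 1, -7.2], [0, 0, 0]], [1, [1.4, 1, -7.2], [0, 0, 0]]]'

```text
time_s: 6.2
position: [0.3907, 0.2453, 0.0596]
ee_rot: [170.9, 90.0, -105.4]
contact_force: [-0.5, -0.3, -3.4]
gripper_width: 0.0095
```

Run:
```python
from h import *
from workcell import status,camera
o=status.get_obs();p,R=meas(o);print(p,o["qpos"],o["moment"], np.degrees(np.arctan2(R[1,2],R[0,2])))
c=camera("scene");s=c["color"][:,:,::-1];cv2.imwrite("pics/s2.png",cv2.resize(s[170:370,80:340],(780,600)))
```

```text
[0.39069682 0.24526028 0.05955383] [ -4.69590642  23.91381215 -41.4257828  124.93668789  24.99790114
  39.41979745  20.32935495] [ 0.06339934  0.0178609  -0.00566522] 83.72971062384332
```

View pics/s2.png

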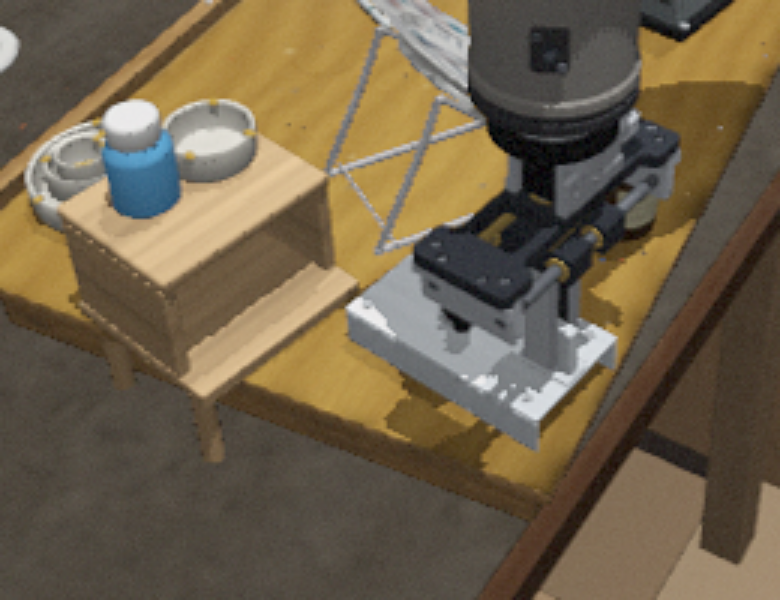

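>>> carry_out --steps '[[1, [0.1, 0, 0], [0, 0, 0]], [1, [0.1, 0, 0], [0, 0, 0]], [1, [0.2, 0, 0], [0, 0, 0]], [1, [0.2, 0, 0], [0, 0, 0]], [1, [0.2, 0, 0], [0, 0, 0]]]'

```text
time_s: 6.67
position: [0.391, 0.2454, 0.0587]
ee_rot: [-95.5, 89.9, -11.7]
contact_force: [-5.8, -7.5, 31.0]
gripper_width: 0.0102
```

>>> carry_out --steps '[[1, [-0.1, 0, 0], [0, 0, 0]], [0, [-0.1, 0, 0], [0, 0, 0]], [0, [-0.1, 0, 0], [0, 0, 0]], [0, [-0.1, 0, 0], [0, 0, 0]], [0, [-0.1, 0, 0], [0, 0, 0]], [0, [-0.1, 0, 0], [0, 0, 0]], [0, [-0.1, 0, 0], [0, 0, 0]], [0, [-3, 0, 0], [0, 0, 0]], [0, [-6, 0, 0], [0, 0, 0]], [0, [-10, 0, 0], [0, 0, 0]], [0, [-13.5, 0, 0], [0, 0, 0]], [0, [-13.5, 0, 0], [0, 0, 0]]]'

```text
time_s: 7.67
position: [0.3925, 0.2468, 0.1982]
ee_rot: [-59.5, 89.6, 24.2]
contact_force: [0.8, 1.8, 0.5]
gripper_width: 0.0795
```

Run:
```python
from h import *
from workcell import status,camera
o=status.get_obs();p,R=meas(o);print(p,o["qpos"],o["gripper_width"])
c=camera("top");cv2.imwrite("pics/t2.png",cv2.resize(c["color"][150:270,130:290,::-1],(800,600)));np.savez("pics/t2.npz",**c)
c=camera("wrist");cv2.imwrite("pics/w2.png",c["color"][:,:,::-1]);np.savez("pics/w2.npz",p=p,Rt=R,**c)
P=wcloud(c)
print(comp(P,(.3,.6,.1,.35),.026,.034));print(comp(P,(.3,.45,.15,.45),.058,.072))
print("wing",comp(P,(.41,.6,.15,.35),.058,.074))
```

```text
[0.39245562 0.246828   0.1981516 ] [  4.56072726  11.17640299 -48.92800443 118.20251164  10.52330368
  54.45446108  33.79339327] 0.0794655174775588Traceback (most recent call last):
  File "<stdin>", line 6, in <module>
  File "h.py", line 25, in wcloud
    return Q@c["Rt"].T+c["p"]
             ~^^^^^^
KeyError: 'Rt'
```

View pics/w2.png

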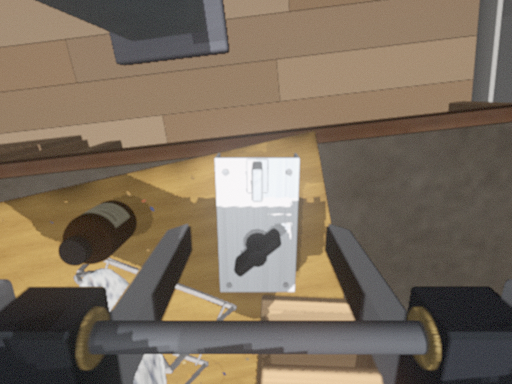

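View pics/t2.png

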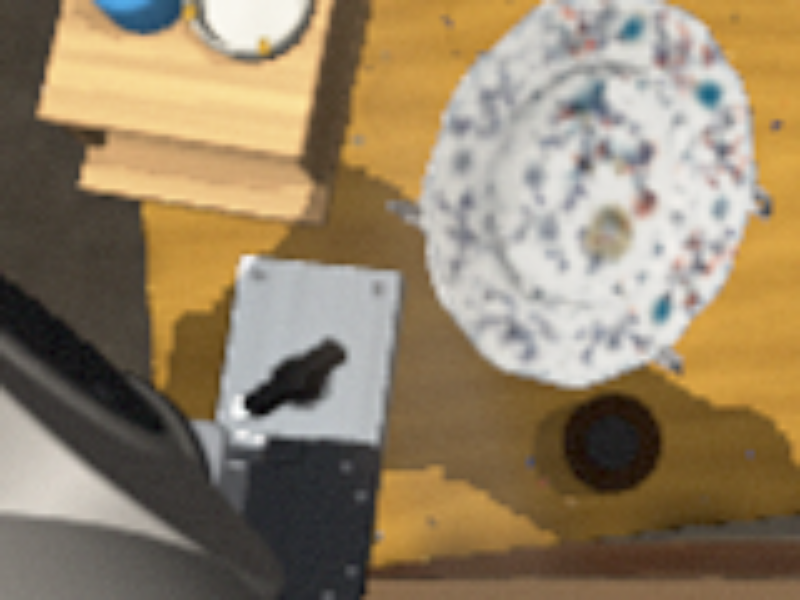

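The cover stands free on the board. In the wrist view the wing runs from (237,270) to (280,232) and the fin is at (257,180).

Run:
```python
from h import *
c=load("pics/w2.npz")
P=wcloud(c)
print(comp(P,(.3,.6,.1,.35),.024,.036));print(comp(P,(.3,.45,.15,.45),.058,.072))
print("wing",comp(P,(.42,.6,.15,.35),.058,.074))
c=load("pics/t2.npz");P=cloud(c)
print(comp(P,(.3,.6,.1,.35),.024,.036))
print("wing",comp(P,(.42,.6,.17,.35),.058,.074))
```

```text
(8837, array([449.3, 239.2]), array([ 88.2, 159.9]), 83.7, 0.0337, [[365.0, 204.10000610351562], [524.0, 186.60000610351562], [533.5999755859375, 274.29998779296875], [374.6000061035156, 291.70001220703125]])
(303, array([388.7, 246.2]), array([ 9.4, 31.8]), 83.7, 0.0711, [[372.3999938964844, 243.3000030517578], [404.0, 239.8000030517578], [405.0, 249.10000610351562], [373.3999938964844, 252.60000610351562]])
wing (876, array([463.8, 237.8]), array([19.2, 56.7]), 25.8, 0.071, [[442.79998779296875, 259.20001220703125], [467.5, 208.10000610351562], [484.70001220703125, 216.5], [460.1000061035156, 267.5]])
(992, array([479.5, 234.7]), array([ 88.5, 101.7]), 84.0, 0.0295, [[424.29998779296875, 196.0], [525.5, 185.39999389648438], [534.7000122070312, 273.3999938964844], [433.6000061035156, 284.0]])
wing (122, array([465.1, 235.9]), array([18.5, 54.3]), 44.7, 0.067, [[439.3999938964844, 248.6999969482422], [477.6000061035156, 210.10000610351562], [490.79998779296875, 223.1999969482422], [452.5, 261.79998779296875]])
```

Run:
```python
from h import *
for n,f,z0,z1 in(("w2",wcloud,.066,.078),("t2",cloud,.061,.074)):
    c=load(f"pics/{n}.npz");P=f(c);Q=P.reshape(-1,3)
    q=Q[(abs(Q[:,0]-.464)<.035)&(abs(Q[:,1]-.2377)<.035)&(Q[:,2]>z0)&(Q[:,2]<z1)]
    m=q.mean(0);w,v=np.linalg.eigh(np.cov(q[:,:2].T));a=np.degrees(np.arctan2(v[1,1],v[0,1]));print(n,len(q),m,a,np.sqrt(w)*1000)
from workcell import status
o=status.get_obs();p,R=meas(o);print(p)
# wing az a (line); tool z perpendicular
for wing in(-47,):
  print(rel(p,R,[.4642,.2377,.15],Rdown(90+wing)))
```

```text
w2 712 [0.46245883 0.23801568 0.07095539] 124.72907694590886 [ 4.04812301 15.36257124]
t2 118 [0.46497498 0.23559943 0.06693705] 124.99480108528313 [ 4.30149282 15.23644432]
[0.39123191 0.24489095 0.19359673]
([4.38, -7.32, 0.09], [0.7096, 0.0017, 0.0024])
```

Run:
```python
from h import *
for n in("top0","scene0"):
    P=cloud(load(f"pics/{n}.npz")).reshape(-1,3)
    q=P[(P[:,0]>.42)&(P[:,0]<.7)&(P[:,1]>-.03)&(P[:,1]<.22)&(P[:,2]>.03)&(P[:,2]<.2)]
    for zl in(.03,.06,.09,.12,.15):
        s=q[(q[:,2]>zl)&(q[:,2]<zl+.03)];print(n,zl,len(s),s[:,:2].min(0),s[:,:2].max(0)) if len(s) else 0
    s=q[(q[:,2]>.11)&(q[:,0]<.56)];print("near z>.11",len(s),s.max(0) if len(s) else 0)
```

```text
top0 0.03 693 [ 0.42197805 -0.01698107] [0.68242865 0.21983547]
top0 0.06 1372 [ 0.42030013 -0.00490806] [0.68343143 0.21982871]
top0 0.09 1148 [0.42279045 0.01233325] [0.68734967 0.21989415]
top0 0.12 794 [0.48219753 0.04162625] [0.65137901 0.15608633]
top0 0.15 474 [0.51281344 0.07909853] [0.64418899 0.15784197]
near z>.11 588 [0.55998688 0.15784197 0.16880797]
scene0 0.03 572 [ 0.42030719 -0.01280796] [0.64738898 0.18746193]
scene0 0.06 762 [ 0.42019876 -0.00266445] [0.63810769 0.1750374 ]
scene0 0.09 509 [0.4293087 0.01807  ] [0.64682523 0.21993916]
scene0 0.12 275 [0.47988131 0.04839796] [0.65037901 0.15890997]
scene0 0.15 107 [0.51441409 0.08763647] [0.63619721 0.16075623]
near z>.11 240 [0.55998741 0.16075623 0.16699856]
```

Run:
```python
from h import *
for n in("top0","scene0"):
    P=cloud(load(f"pics/{n}.npz")).reshape(-1,3)
    q=P[(P[:,0]>.42)&(P[:,0]<.53)&(P[:,1]>.09)&(P[:,1]<.2)&(P[:,2]>.12)&(P[:,2]<.25)]
    print(n,q[q[:,1].argsort()[::-1]][:12].round(3).tolist())
from workcell import status
o=status.get_obs();p,R=meas(o);print(p,o["qpos"])
print(rel(p,R,[.464,.2377,.15],Rdown(34.9)),rel(p,R,[.464,.2377,.066],Rdown(34.9)))
```

```text
top0 [[0.524, 0.158, 0.155], [0.526, 0.158, 0.156], [0.528, 0.157, 0.159], [0.509, 0.156, 0.147], [0.511, 0.156, 0.149], [0.515, 0.156, 0.15], [0.513, 0.156, 0.15], [0.52, 0.156, 0.152], [0.527, 0.156, 0.154], [0.517, 0.156, 0.153], [0.522, 0.155, 0.155], [0.524, 0.155, 0.156]]
scene0 [[0.53, 0.161, 0.162], [0.523, 0.16, 0.157], [0.505, 0.159, 0.148], [0.522, 0.158, 0.156], [0.52, 0.158, 0.154], [0.53, 0.158, 0.158], [0.513, 0.158, 0.149], [0.523, 0.158, 0.153], [0.518, 0.157, 0.152], [0.529, 0.156, 0.155], [0.514, 0.156, 0.15], [0.5, 0.156, 0.143]]
[0.39123191 0.24489095 0.19359673] [  4.43496833  11.49947628 -48.78067718 118.53718497  10.77712707
  54.17618133  33.55266056]
([4.38, -7.3, 0.09], [0.851, 0.0019, 0.0023]) ([12.78, -7.28, 0.08], [0.851, 0.0019, 0.0023])
```

>>> carry_out --steps '[[0, [0, -3.5, 0.1], [0.12, 0, 0]], [0, [2, -7.3, 0.1], [0.24, 0, 0]], [0, [4.4, -7.3, 0.1], [0.36, 0, 0]], [0, [4.4, -7.3, 0.1], [0.48, 0, 0]], [0, [4.4, -7.3, 0.1], [0.6, 0, 0]], [0, [4.4, -7.3, 0.1], [0.72, 0, 0]], [0, [4.4, -7.3, 0.1], [0.851, 0.002, 0.002]], [0, [4.4, -7.3, 0.1], [0.851, 0.002, 0.002]], [0, [7.5, -7.3, 0.1], [0.851, 0.002, 0.002]], [0, [10.5, -7.3, 0.1], [0.851, 0.002, 0.002]], [0, [12.8, -7.3, 0.1], [0.851, 0.002, 0.002]], [0, [12.8, -7.3, 0.1], [0.851, 0.002, 0.002]]]'

```text
time_s: 8.77
position: [0.4604, 0.2364, 0.0599]
ee_rot: [165.9, 89.4, -158.9]
contact_force: [-1.0, -2.0, 0.0]
gripper_width: 0.094
```

>>> carry_out --steps '[[1, [0, 0, 0], [0, 0, 0]], [1, [0, 0, 0], [0, 0, 0]], [1, [0, 0, 0], [0, 0, 0]], [1, [0, 0, 0], [0, 0, 0]], [1, [0, 0, 0], [0, 0, 0]], [1, [0, 0, 0], [0, 0, 0]], [1, [0, 0, 0], [0, 0, 0]], [1, [0, 0, 0], [0, 0, 0]], [1, [0, 0, 0], [0, 0, 0]], [1, [0, 0, 0], [0, 0, 0]], [1, [0, 0, 0], [0, 0, 0]], [1, [0, 0, 0], [0, 0, 0]]]'

```text
time_s: 9.77
position: [0.4632, 0.2379, 0.0645]
ee_rot: [157.9, 89.8, -167.2]
contact_force: [0.0, 0.1, 0.5]
gripper_width: 0.0172
```

Run:
```python
from h import *
from workcell import status
o=status.get_obs();p,R=meas(o);print(p,o["qpos"],o["gripper_width"],o["contact_force"],o["moment"],np.degrees(np.arctan2(R[1,2],R[0,2])))
print(rel(p,R,p+np.array([0,.025,.004]),Rdown(34.9)))
print(rel(p,R,p+np.array([0,.025,.00]),Rdown(83.7)))
```

```text
[0.46315986 0.2379052  0.06450213] [ -7.77647136  26.01157346 -32.07671162 117.79960873  20.3847646
  41.71642302 -17.7514137 ] 0.01719592563340325 [0.03426334 0.07304493 0.46479914] [-0.09081806 -0.09861945  0.04186073] 34.952508236839215
([-0.4, 2.05, 1.43], [0.0009, -0.0026, -0.001])
([-0.0, 2.05, 1.43], [-0.8508, -0.002, -0.0021])
```

>>> carry_out --steps '[[1, [0, 0, 0], [0, 0, 0]], [1, [0, 0, 0], [0, 0, 0]], [1, [0, 0, 0], [0, 0, 0]], [1, [0, 0, 0], [0, 0, 0]], [1, [-0.2, 0, 0], [0, 0, 0]], [1, [-0.4, 0, 0], [0, 0, 0]], [1, [-0.6, 0.6, 0.4], [0, 0, 0]], [1, [-0.6, 1.3, 0.9], [0, 0, 0]], [1, [-0.6, 2.05, 1.4], [0, 0, 0]], [1, [-0.6, 2.05, 1.4], [0, 0, 0]], [1, [-0.6, 2.05, 1.4], [0, 0, 0]]]'

```text
time_s: 10.68
position: [0.4626, 0.2637, 0.0704]
ee_rot: [152.6, 89.8, -172.4]
contact_force: [-0.9, -0.2, -3.3]
gripper_width: 0.0119
```

Run:
```python
from h import *
from workcell import status,camera
o=status.get_obs();p,R=meas(o);print(p,o["gripper_width"],o["contact_force"],o["moment"],np.degrees(np.arctan2(R[1,2],R[0,2])))
c=camera("scene");s=c["color"][:,:,::-1];cv2.imwrite("pics/s3.png",cv2.resize(s[170:370,80:340],(780,600)))
```

```text
[0.46257853 0.26367934 0.07036975] 0.011927472905951414 [-0.87614682 -0.19544634 -3.2812359 ] [-0.02729601 -0.24653982 -0.04945644] 35.037127250075294
```

View pics/s3.png

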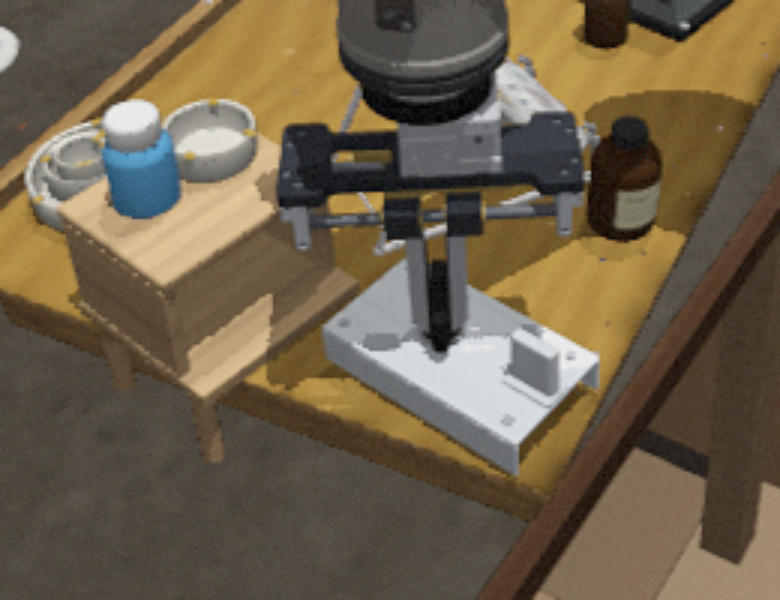

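>>> carry_out --steps '[[1, [0.3, 0, 0], [0, 0, 0]], [1, [0.5, 0, 0], [0, 0, 0]], [1, [0.6, 0, 0], [0, 0, 0]], [1, [0.65, 0, 0], [0, 0, 0]], [1, [0.65, 0, 0], [0, 0, 0]], [1, [0.65, 0, 0], [0, 0, 0]]]'

```text
time_s: 11.23
position: [0.4629, 0.2622, 0.0644]
ee_rot: [173.3, 89.8, -151.8]
contact_force: [-4.0, -4.1, 11.8]
gripper_width: 0.0122
```

Pressed with about 12 N; now I'll turn the knob in line.

>>> carry_out --steps '[[1, [0, 0, 0], [-0.06, 0, 0]], [1, [0, 0, 0], [-0.14, 0, 0]], [1, [0, 0, 0], [-0.22, 0, 0]], [1, [0, 0, 0], [-0.3, 0, 0]], [1, [0, 0, 0], [-0.38, 0, 0]], [1, [0, 0, 0], [-0.46, 0, 0]], [1, [0, 0, 0], [-0.54, 0, 0]], [1, [0, 0, 0], [-0.62, 0, 0]], [1, [0, 0, 0], [-0.7, 0, 0]], [1, [0, 0, 0], [-0.78, 0, 0]], [1, [0, 0, 0], [-0.85, 0, 0]], [1, [0, 0, 0], [-0.85, 0, 0]]]'

```text
time_s: 12.23
position: [0.4626, 0.2617, 0.0644]
ee_rot: [132.3, 89.8, -143.8]
contact_force: [-7.2, -6.8, 18.7]
gripper_width: 0.012
```

```bash
cat > look.py <<'E'
from h import *
import sys
from workcell import status,camera
n=sys.argv[1]
o=status.get_obs();p,R=meas(o);print(p.round(4),"w",round(o["gripper_width"],4),"F",o["contact_force"].round(1),"M",o["moment"].round(2),"az",np.degrees(np.arctan2(R[1,2],R[0,2])).round(2),"tilt",R[:2,0].round(4),"q",o["qpos"].round(1),"t",o["time_s"])
c=camera("wrist");cv2.imwrite(f"pics/{n}w.png",c["color"][:,:,::-1]);np.savez(f"pics/{n}w.npz",p=p,Rt=R,**c)
c=camera("top");np.savez(f"pics/{n}t.npz",**c);cv2.imwrite(f"pics/{n}t.png",c["color"][:,:,::-1])
c=camera("scene");np.savez(f"pics/{n}s.npz",**c);cv2.imwrite(f"pics/{n}s.png",c["color"][:,:,::-1])
E
python3 look.py a
python3 - <<'E'
from h import *
c=load("pics/aw.npz");P=wcloud(c)
print(comp(P,(.3,.6,.15,.4),.024,.036));print(comp(P,(.3,.42,.15,.45),.058,.072))
E
```

```text
[0.4626 0.2617 0.0644] w 0.012 F [-7.2 -6.8 18.7] M [-1.71  1.66 -0.06] az 83.87 tilt [-0.0034 -0.0025] q [ -1.5  29.9 -43.4 115.9  28.7  45.4  22. ] t 12.2333
(22784, array([436. , 263.4]), array([ 88.5, 134.5]), 83.7, 0.0309, [[364.3999938964844, 226.8000030517578], [498.0, 212.10000610351562], [507.70001220703125, 300.0], [374.1000061035156, 314.79998779296875]])
(1466, array([388. , 268.8]), array([10. , 31.8]), 84.4, 0.0686, [[371.6000061035156, 265.3999938964844], [403.29998779296875, 262.29998779296875], [404.29998779296875, 272.20001220703125], [372.6000061035156, 275.29998779296875]])
```

View pics/aw.png

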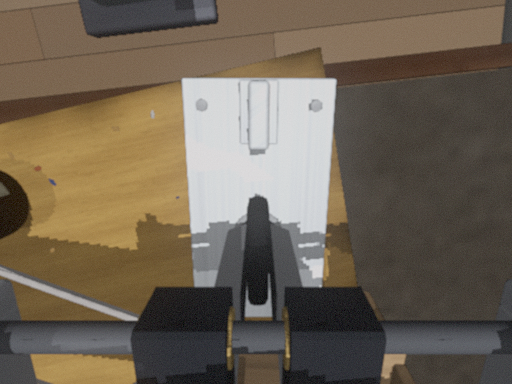

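>>> carry_out --steps '[[1, [-0.5, 0, 0], [0, 0, 0]], [1, [-1.5, 0, 0], [0, 0, 0]], [1, [-3, 0, 0], [0, 0, 0]], [1, [-5, 0, 0], [0, 0, 0]], [1, [-7, 0, 0], [0, 0, 0]], [1, [-9.5, 0, 0], [0, 0, 0]], [1, [-12, 0, 0], [0, 0, 0]], [1, [-14.5, 0, 0], [0, 0, 0]], [1, [-17, 0, 0], [0, 0, 0]], [1, [-19.5, 0, 0], [0, 0, 0]], [1, [-21, 0, 0], [0, 0, 0]], [1, [-21.5, 0, 0], [0, 0, 0]]]'

```text
time_s: 13.38
position: [0.464, 0.2635, 0.282]
ee_rot: [-40.5, 89.9, 43.2]
contact_force: [0.7, 0.9, -2.9]
gripper_width: 0.0117
```

```bash
python3 look.py b
python3 - <<'E'
from h import *
from workcell import status
o=status.get_obs();p,R=meas(o);print(p, rel(p,R,[.6432,-.2428,.28],Rdown(82.1)))
c=load("pics/bw.npz");P=wcloud(c)
print(comp(P,(.3,.6,.15,.4),.22,.265))
E
```

```text
[0.464  0.2635 0.282 ] w 0.0117 F [ 0.7  0.9 -2.9] M [ 0.03 -0.25 -0.02] az 83.65 tilt [0.0008 0.0007] q [  8.2  14.6 -52.  104.2  12.4  67.1  35.9] t 13.3833
[0.46336637 0.26256374 0.2786737 ] ([-0.13, -23.47, -48.23], [0.0268, -0.0012, -0.0024])
(22899, array([437.7, 265.6]), array([ 88.8, 134.5]), 83.6, 0.2482, [[365.8999938964844, 228.89999389648438], [499.6000061035156, 213.89999389648438], [509.5, 302.20001220703125], [375.79998779296875, 317.20001220703125]])
```

View pics/bs.png

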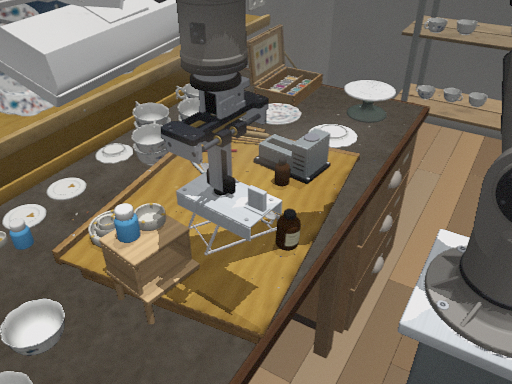

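>>> carry_out --steps '[[1, [0, -0.3, -0.6], [0, 0, 0]], [1, [0, -0.8, -1.7], [0, 0, 0]], [1, [0, -1.7, -3.4], [0, 0, 0]], [1, [0, -2.8, -5.6], [0, 0, 0]], [1, [0, -4, -8.1], [0, 0, 0]], [1, [0, -5.3, -10.8], [0, 0, 0]], [1, [0, -6.7, -13.6], [0, 0, 0]], [1, [0, -8, -16.4], [0, 0, 0]], [1, [0, -9.4, -19.2], [0.01, 0, 0]], [1, [0, -10.7, -22], [0.02, 0, 0]], [1, [0, -12.1, -24.8], [0.027, 0, 0]], [1, [0, -13.4, -27.6], [0.027, -0.001, -0.002]]]'

```text
time_s: 14.53
position: [0.5659, -0.0285, 0.2775]
ee_rot: [91.4, 89.9, 173.5]
contact_force: [-0.1, 0.0, -3.1]
gripper_width: 0.0117
```

Run:
```python
from h import *
from workcell import status
o=status.get_obs();p,R=meas(o);print(p, o["qpos"].round(1),o["contact_force"],rel(p,R,[.6432,-.2428,.28],Rdown(82.1)))
```

```text
[ 0.56593316 -0.02845874  0.27752302] [ 31.8  16.6 -42.7 100.8  12.1  67.4  67.6] [-0.10269424  0.03492373 -3.13404491] ([-0.27, -10.61, -20.16], [-0.0006, -0.0001, -0.0025])
```

>>> carry_out --steps '[[1, [0, -1.4, -2.7], [0, 0, 0]], [1, [0, -2.8, -5.4], [0, 0, 0]], [1, [0, -4.2, -8], [0, 0, 0]], [1, [0, -5.5, -10.6], [0, 0, 0]], [1, [0, -6.8, -13], [0, 0, 0]], [1, [0, -8, -15.2], [0, 0, 0]], [1, [0, -9, -17.2], [0, 0, 0]], [1, [0, -9.8, -18.8], [0, 0, 0]], [1, [0, -10.3, -19.8], [0, 0, 0]], [1, [0, -10.6, -20.3], [0, 0, 0]], [1, [0, -10.6, -20.3], [0, 0, 0]], [1, [0, -10.6, -20.3], [0, 0, 0]]]'

```text
time_s: 15.53
position: [0.643, -0.241, 0.2783]
ee_rot: [61.2, 89.9, 143.4]
contact_force: [-0.4, 0.6, -3.0]
gripper_width: 0.0119
```

```bash
python3 look.py c
python3 - <<'E'
from h import *
from workcell import status
o=status.get_obs();p,R=meas(o);print(p, rel(p,R,[.6432,-.2428,.15],Rdown(82.1)))
c=load("pics/cw.npz");P=wcloud(c)
print(comp(P,(.4,.8,-.4,-.1),.22,.265));print("hood",comp(P,(.4,.8,-.4,-.1),.09,.12));print(comp(P,(.4,.8,-.4,-.1),.265,.295))
E
```

```text
[ 0.643  -0.241   0.2783] w 0.0119 F [-0.4  0.6 -3. ] M [ 0.06 -0.21 -0.01] az 82.15 tilt [-0.0012  0.0009] q [ 40.6  27.6 -36.5  85.2  16.7  72.8  84.4] t 15.5333
[ 0.64319047 -0.2406264   0.27905112] ([12.91, -0.04, -0.22], [0.0016, 0.0002, -0.0004])
(23033, array([ 617. , -238.2]), array([ 88.3, 135.1]), 82.1, 0.2446, [[544.0, -272.6000061035156], [677.9000244140625, -291.20001220703125], [690.0, -203.8000030517578], [556.2000122070312, -185.1999969482422]])
hood (6359, array([ 518.2, -226.8]), array([112. ,  48.2]), 82.2, 0.105, [[486.70001220703125, -279.0], [534.4000244140625, -285.5], [549.7000122070312, -174.60000610351562], [502.0, -168.0]])
(3426, array([ 641.8, -244.6]), array([34.1, 55.2]), 61.8, 0.2822, [[609.4000244140625, -246.60000610351562], [658.0999755859375, -272.70001220703125], [674.2000122070312, -242.60000610351562], [625.5, -216.5]])
```

View pics/cw.png

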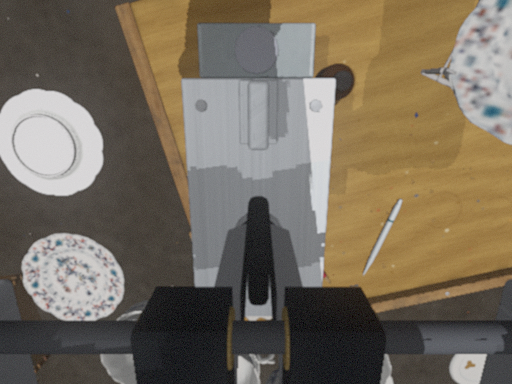

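View pics/cs.png

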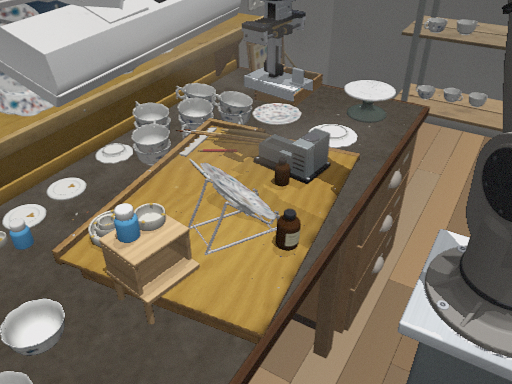

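>>> carry_out --steps '[[1, [1, 0, -0.2], [0, 0, 0]], [1, [2.5, 0, -0.2], [0, 0, 0]], [1, [4.5, 0, -0.2], [0, 0, 0]], [1, [6.5, 0, -0.2], [0, 0, 0]], [1, [8.5, 0, -0.2], [0, 0, 0]], [1, [10.5, 0, -0.2], [0, 0, 0]], [1, [12, 0, -0.2], [0, 0, 0]], [1, [13.2, 0, -0.2], [0, 0, 0]], [1, [14, 0, -0.2], [0, 0, 0]], [1, [14.3, 0, -0.2], [0, 0, 0]], [1, [14.5, 0, -0.2], [0, 0, 0]], [1, [14.5, 0, -0.2], [0, 0, 0]]]'

```text
time_s: 16.68
position: [0.6432, -0.2439, 0.1342]
ee_rot: [-60.8, 90.0, 21.3]
contact_force: [0.2, 0.4, -2.7]
gripper_width: 0.0116
```

```bash
python3 look.py d
cat > m.py <<'E'
from h import *
import sys
n=sys.argv[1];zc=float(sys.argv[2])
c=load(f"pics/{n}w.npz");P=wcloud(c)
a=comp(P,(.4,.8,-.4,-.1),zc-.008,zc+.008);b=comp(P,(.4,.6,-.4,-.1),.097,.12)
print("cover",a);print("hood",b);print("fin",comp(P,(.4,.66,-.4,-.1),zc+.03,zc+.045))
for r in(a,b):
    k=np.array(r[5]);i=np.argsort(k[:,0])  # front two
    e=k[np.argsort(k@np.array([.9906,-.1366]))[:2]];m=e.mean(0);d=e[1]-e[0];print("front mid",m)
    an=np.degrees(np.arctan2(*(d if d[1]>0 else -d)[::-1]))-90;print("yaw",an)
h=np.array(b[1]);k=np.array(a[5]);m=k[np.argsort(k@np.array([.9906,-.1366]))[:2]].mean(0)
th=np.radians(-7.9);u=-np.array([np.cos(th),np.sin(th)]);nn=np.array([-u[1],u[0]])
d=m-h;print("lateral(+ = box +y / world -y)",d@nn,"front box x",59.5+d@u)
E
python3 m.py d 0.096
```

```text
[ 0.6432 -0.2439  0.1342] w 0.0116 F [ 0.2  0.4 -2.7] M [ 0.02 -0.22 -0.01] az 82.1 tilt [0. 0.] q [ 39.2  34.6 -34.   93.1  21.8  59.   80.6] t 16.6833
cover (22682, array([ 617.1, -241.1]), array([ 88.4, 134.9]), 82.1, 0.1004, [[544.2000122070312, -275.6000061035156], [677.9000244140625, -294.20001220703125], [690.0, -206.60000610351562], [556.4000244140625, -188.0]])
hood (12932, array([ 527.6, -227.8]), array([112.6,  29.8]), 82.1, 0.105, [[505.0, -281.5], [534.5, -285.6000061035156], [550.0999755859375, -174.10000610351562], [520.5999755859375, -170.0]])
fin (2349, array([ 638.4, -244.6]), array([41.1, 34.9]), 28.4, 0.1379, [[612.0, -239.0], [628.5999755859375, -269.70001220703125], [664.7999877929688, -250.1999969482422], [648.2000122070312, -219.5]])
front mid [ 550.30001831 -231.80000305]
yaw -7.928558321851199
front mid [ 512.79998779 -225.75      ]
yaw -7.964558173836039
lateral(+ = box +y / world -y) 0.8420471640201882 front box x 36.4656384441244
```

View pics/dw.png

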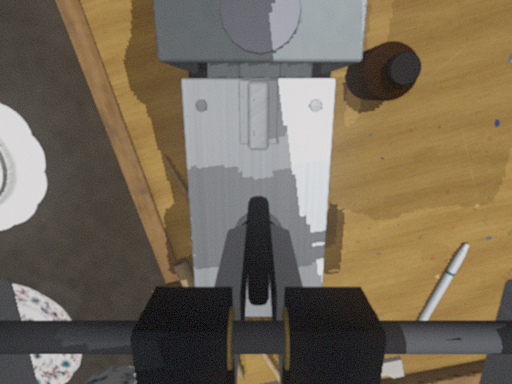

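Run:
```python
import cv2,numpy as np
s=cv2.imread("pics/ds.png");t=cv2.imread("pics/dt.png")
cv2.imwrite("pics/d2.png",np.hstack([cv2.resize(s[80:200,225:345],(400,400)),cv2.resize(t[110:230,300:420],(400,400))]))
```

```text
(no output)
```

View pics/d2.png

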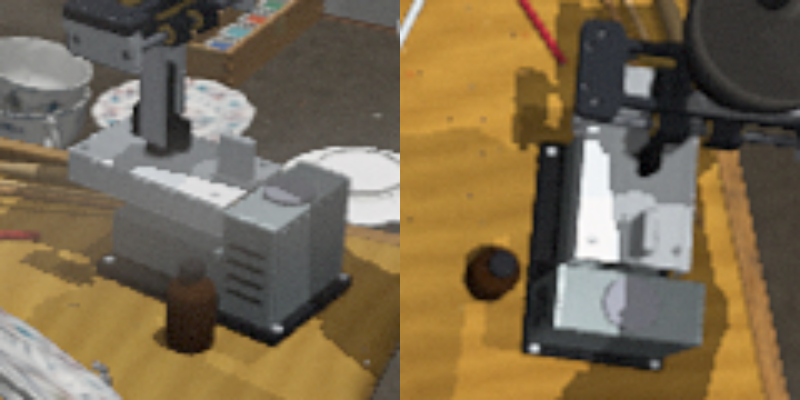

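>>> carry_out --steps '[[1, [0.5, 0, 0.08], [0, 0, 0]], [1, [1, 0, 0.08], [0, 0, 0]], [1, [1.5, 0, 0.08], [0, 0, 0]], [1, [2, 0, 0.08], [0, 0, 0]], [1, [2.5, 0, 0.08], [0, 0, 0]], [1, [3, 0, 0.08], [0, 0, 0]], [1, [3.3, 0, 0.08], [0, 0, 0]], [1, [3.6, 0, 0.08], [0, 0, 0]], [1, [3.8, 0, 0.08], [0, 0, 0]], [1, [4, 0, 0.08], [0, 0, 0]], [1, [4, 0, 0.08], [0, 0, 0]]]'

```text
time_s: 17.75
position: [0.6429, -0.2431, 0.0935]
ee_rot: [84.7, 90.0, 166.8]
contact_force: [0.1, -0.2, -3.2]
gripper_width: 0.0116
```

>>> carry_out --steps '[[1, [0.1, 0, 0], [0, 0, 0]], [1, [0.2, 0, 0], [0, 0, 0]], [1, [0.25, 0, 0], [0, 0, 0]], [1, [0.25, 0, 0], [0, 0, 0]]]'

```text
time_s: 18.08
position: [0.6429, -0.2431, 0.0913]
ee_rot: [87.0, 90.0, 169.1]
contact_force: [-0.1, -0.3, -2.8]
gripper_width: 0.0119
```

>>> carry_out --steps '[[1, [0.05, 0, 0], [0, 0, 0]], [1, [0.05, 0, 0], [0, 0, 0]], [1, [0.1, 0, 0], [0, 0, 0]], [1, [0.1, 0, 0], [0, 0, 0]]]'

```text
time_s: 18.42
position: [0.6431, -0.2431, 0.0906]
ee_rot: [100.2, 90.0, -177.7]
contact_force: [-1.2, 0.5, 0.6]
gripper_width: 0.0121
```

>>> carry_out --steps '[[1, [0, 0.3, 0], [0, 0, 0]], [1, [0, 0.7, 0], [0, 0, 0]], [1, [0, 1.1, 0], [0, 0, 0]], [1, [0, 1.5, 0], [0, 0, 0]], [1, [0, 2, 0], [0, 0, 0]], [1, [0, 2.5, 0], [0, 0, 0]], [1, [0, 3, 0], [0, 0, 0]], [1, [0, 3.4, 0], [0, 0, 0]], [1, [0, 3.8, 0], [0, 0, 0]], [1, [0, 4.2, 0], [0, 0, 0]], [1, [0, 4.5, 0], [0, 0, 0]], [1, [0, 4.5, 0], [0, 0, 0]]]'

```text
time_s: 19.42
position: [0.5978, -0.2369, 0.0905]
ee_rot: [97.9, 89.9, -180.0]
contact_force: [-2.0, 0.1, 5.6]
gripper_width: 0.012
```

```bash
python3 look.py e
python3 - <<'E'
import cv2,numpy as np
s=cv2.imread("pics/es.png");t=cv2.imread("pics/et.png")
cv2.imwrite("pics/e2.png",np.hstack([cv2.resize(s[80:200,225:345],(400,400)),cv2.resize(t[110:230,300:420],(400,400))]))
E
```

```text
[ 0.5978 -0.2369  0.0905] w 0.012 F [-2.   0.1  5.6] M [ 0.27  0.45 -0.05] az 82.09 tilt [-0.001 -0.   ] q [ 40.7  33.8 -33.7 101.   23.   52.2  79.3] t 19.4167
```

View pics/e2.png

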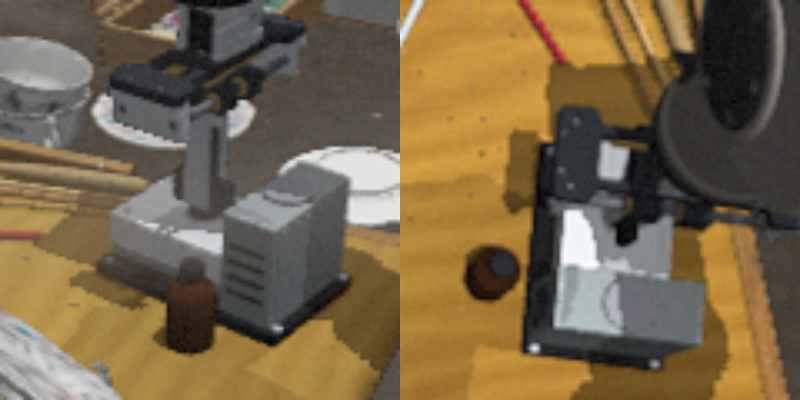

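View pics/ew.png

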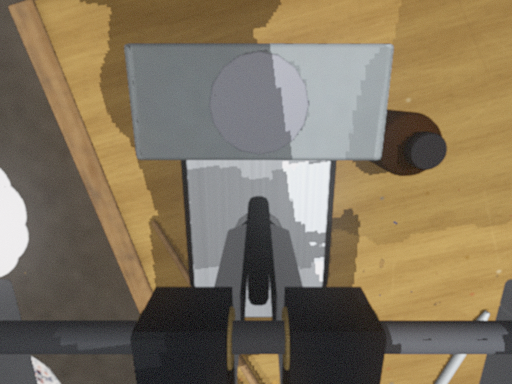

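>>> carry_out --steps '[[1, [0, 0.1, 0], [0, 0, 0]], [1, [0, 0.2, 0], [0, 0, 0]], [1, [0, 0.3, 0], [0, 0, 0]], [1, [0, 0.35, 0], [0, 0, 0]], [1, [0, 0.4, 0], [0, 0, 0]], [1, [0, 0.4, 0], [0, 0, 0]]]'

```text
time_s: 20.07
position: [0.5946, -0.2364, 0.0905]
ee_rot: [90.2, 90.0, 172.3]
contact_force: [3.0, -0.8, 4.8]
gripper_width: 0.0118
```

>>> carry_out --steps '[[1, [0, 0.05, 0], [0, 0, 0]], [1, [0, 0.1, 0], [0, 0, 0]], [1, [0, 0.15, 0], [0, 0, 0]], [1, [0, 0.15, 0], [0, 0, 0]]]'

```text
time_s: 20.4
position: [0.593, -0.2362, 0.0905]
ee_rot: [87.6, 90.0, 169.7]
contact_force: [4.1, -0.3, 4.6]
gripper_width: 0.0118
```

```bash
python3 look.py f
python3 - <<'E'
from h import *
c=load("pics/fw.npz");P=wcloud(c)
print("hood",comp(P,(.4,.6,-.4,-.1),.097,.12))
print("cover",comp(P,(.4,.8,-.4,-.1),.050,.066))
E
```

```text
[ 0.593  -0.2362  0.0905] w 0.0118 F [ 4.1 -0.3  4.6] M [-0.1  -1.12  0.07] az 82.1 tilt [-0.0002  0.    ] q [ 41.   33.4 -33.8 101.7  22.9  51.9  79.3] t 20.4
hood (28949, array([ 517.9, -226.3]), array([112.4,  48.4]), 82.1, 0.105, [[486.20001220703125, -278.6000061035156], [534.2000122070312, -285.29998779296875], [549.5999755859375, -174.0], [501.70001220703125, -167.3000030517578]])
cover (10615, array([ 593.3, -237. ]), array([88.5, 82.3]), 82.3, 0.0569, [[546.5999755859375, -275.29998779296875], [628.2000122070312, -286.3999938964844], [640.0999755859375, -198.6999969482422], [558.5, -187.60000610351562]])
```

>>> carry_out --steps '[[1, [0, 0.05, 0], [0, 0, 0]], [1, [0, 0.1, 0], [0, 0, 0]], [1, [0, 0.1, 0], [0, 0, 0]]]'

```text
time_s: 20.8
position: [0.5926, -0.2361, 0.0905]
ee_rot: [-82.8, 90.0, -0.7]
contact_force: [8.1, -1.5, 1.1]
gripper_width: 0.012
```

>>> carry_out --steps '[[1, [0, -0.08, 0], [0, 0, 0]], [1, [0, -0.08, 0], [0.06, 0, 0]], [1, [0, -0.08, 0], [0.14, 0, 0]], [1, [0, -0.08, 0], [0.22, 0, 0]], [1, [0, -0.08, 0], [0.3, 0, 0]], [1, [0, -0.08, 0], [0.38, 0, 0]], [1, [0, -0.08, 0], [0.46, 0, 0]], [1, [0, -0.08, 0], [0.54, 0, 0]], [1, [0, -0.08, 0], [0.62, 0, 0]], [1, [0, -0.08, 0], [0.7, 0, 0]], [1, [0, -0.08, 0], [0.78, 0, 0]], [1, [0, -0.08, 0], [0.785, 0, 0]]]'

```text
time_s: 21.8
position: [0.593, -0.2356, 0.0905]
ee_rot: [89.0, 90.0, 125.9]
contact_force: [4.1, 2.7, 5.5]
gripper_width: 0.0117
```

```bash
python3 look.py g;  python3 - <<'E'
import cv2,numpy as np
s=cv2.imread("pics/gs.png");t=cv2.imread("pics/gt.png")
cv2.imwrite("pics/g2.png",np.hstack([cv2.resize(s[80:200,225:345],(400,400)),cv2.resize(t[110:230,300:420],(400,400))]))
E
```

```text
[ 0.593  -0.2356  0.0905] w 0.0117 F [4.1 2.7 5.5] M [ 0.34 -1.17 -0.03] az 36.91 tilt [-0.0002  0.0003] q [ 33.4  31.3 -23.3 102.2  15.6  49.7  39.8] t 21.8
```

View pics/g2.png

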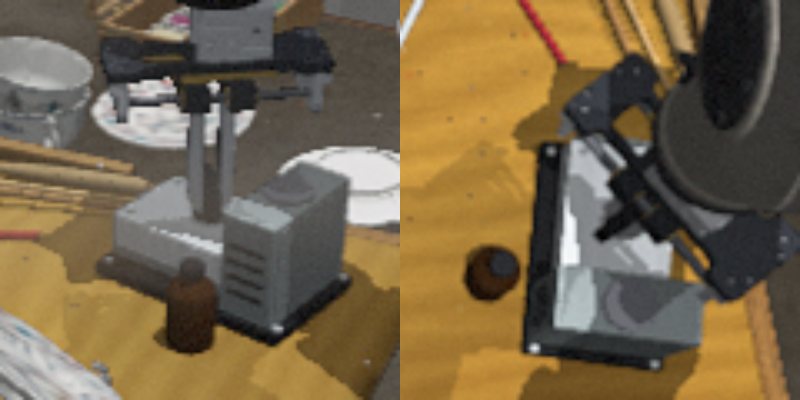

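>>> carry_out --steps '[[1, [0, 0, 0], [0.08, 0, 0]], [1, [0, 0, 0], [0.16, 0, 0]], [1, [0, 0, 0], [0.24, 0, 0]], [1, [0, 0, 0], [0.32, 0, 0]], [1, [0, 0, 0], [0.4, 0, 0]], [1, [0, 0, 0], [0.48, 0, 0]], [1, [0, 0, 0], [0.56, 0, 0]], [1, [0, 0, 0], [0.64, 0, 0]], [1, [0, 0, 0], [0.72, 0, 0]], [1, [0, 0, 0], [0.78, 0, 0]], [1, [0, 0, 0], [0.8, 0, 0]], [1, [0, 0, 0], [0.8, 0, 0]]]'

```text
time_s: 22.95
position: [0.5936, -0.2356, 0.0905]
ee_rot: [32.2, 90.0, 23.6]
contact_force: [7.9, 0.8, 2.6]
gripper_width: 0.0114
```

```bash
python3 look.py i;  python3 - <<'E'
import cv2,numpy as np
s=cv2.imread("pics/is.png");t=cv2.imread("pics/it.png")
cv2.imwrite("pics/i2.png",np.hstack([cv2.resize(s[80:200,225:345],(400,400)),cv2.resize(t[110:230,300:420],(400,400))]))
E
```

```text
[ 0.5936 -0.2356  0.0905] w 0.0114 F [7.9 0.8 2.6] M [ 0.36 -2.06  0.26] az -8.58 tilt [0.0008 0.0003] q [ 25.5  30.1 -12.7 102.7   8.4  48.1   0.2] t 22.95
```

View pics/i2.png

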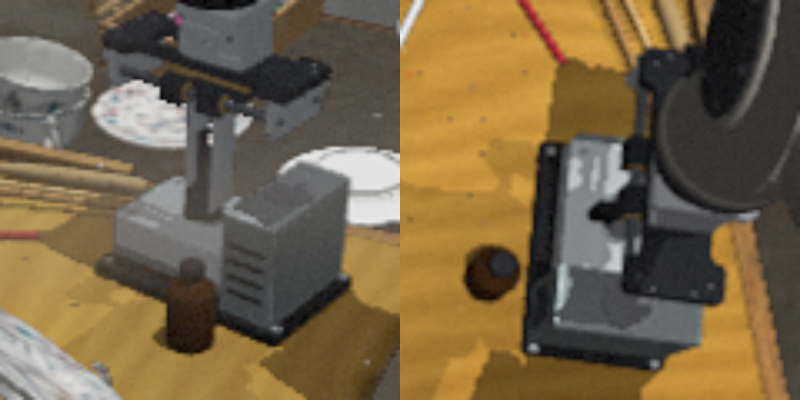

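>>> carry_out --steps '[[0.55, [0, 0, 0], [0, 0, 0]], [0.55, [0, 0, 0], [0, 0, 0]], [0.55, [0, 0, 0], [0, 0, 0]], [0.55, [0, 0, 0], [0, 0, 0]], [0.55, [0, 0, 0], [0, 0, 0]], [0.55, [0, 0, 0], [0, 0, 0]], [0.55, [0, 0, 0], [0, 0, 0]], [0.55, [0, 0, 0], [0, 0, 0]]]'

```text
time_s: 23.77
position: [0.5927, -0.2362, 0.0903]
ee_rot: [179.5, 90.0, 170.8]
contact_force: [0.9, 0.9, 0.2]
gripper_width: 0.0424
```

>>> carry_out --steps '[[0.55, [-1, 0, 0], [0, 0, 0]], [0.55, [-2.5, 0, 0], [0, 0, 0]], [0.55, [-5, 0, 0], [0, 0, 0]], [0.55, [-8, 0, 0], [0, 0, 0]], [0.55, [-11, 0, 0], [0, 0, 0]], [0.55, [-14, 0, 0], [0, 0, 0]], [0.55, [-17, 0, 0], [0, 0, 0]], [0.55, [-17, 0, 0], [0, 0, 0]]]'

```text
time_s: 24.43
position: [0.595, -0.2366, 0.2675]
ee_rot: [-10.2, 89.5, -19.0]
contact_force: [0.1, 0.1, 0.4]
gripper_width: 0.0426
```

```bash
python3 look.py j
```

```text
[ 0.595  -0.2366  0.2675] w 0.0426 F [0.1 0.1 0.4] M [ 0.02 -0.1   0.04] az -8.71 tilt [ 0.0074 -0.0026] q [ 26.5  19.9 -13.7  93.9   5.1  66.3   2.9] t 24.4333
```

View pics/jw.png

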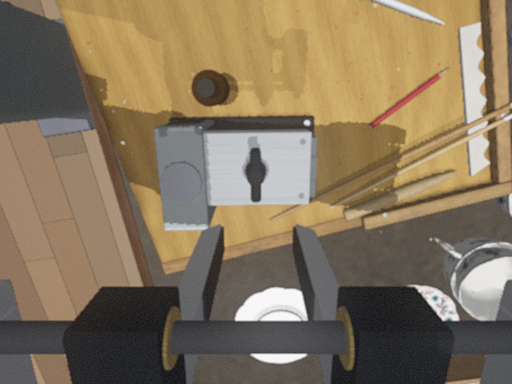

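View pics/js.png

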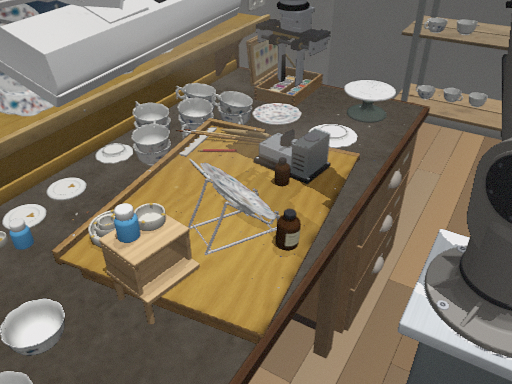

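The cover sits in the hood with its rear end at wrist-view columns 310–315. The wing is crosswise, from (256,148) to (256,200), and the bottles, jar and dish are still standing. One numeric check before I hand it in.

Run:
```python
from h import *
c=load("pics/jw.npz");P=wcloud(c)
print("cover",comp(P,(.5,.8,-.4,-.1),.050,.066));print("hood",comp(P,(.4,.6,-.4,-.1),.097,.12))
Q=P.reshape(-1,3)
for n,f in(("jw",wcloud),("jt",cloud)):
    Q=f(load(f"pics/{n}.npz")).reshape(-1,3)
    q=Q[(abs(Q[:,0]-.595)<.034)&(abs(Q[:,1]+.236)<.04)&(Q[:,2]>.086)&(Q[:,2]<.102)]
    if len(q)>10:
        w,v=np.linalg.eigh(np.cov(q[:,:2].T));print(n,"wing",len(q),q.mean(0),np.degrees(np.arctan2(v[1,1],v[0,1])))
for n in("top0","jt"):
    P=cloud(load(f"pics/{n}.npz"));print(n,"sb",comp(P,(.5,.6,-.16,-.10),.05,.08)[:2],"tb",comp(P,(.38,.48,0.04,.13),.08,.1)[:2],"jar",comp(P,(.6,.72,.2,.4),.15,.18)[:2],"dish",comp(P,(.6,.72,.2,.4),.115,.13)[:2])
```

```text
cover (7274, array([ 600.4, -237.5]), array([ 88.5, 132.2]), 82.0, 0.0566, [[528.7999877929688, -272.1000061035156], [659.7000122070312, -290.6000061035156], [672.0999755859375, -203.0], [541.2000122070312, -184.5]])
hood (4900, array([ 517.9, -225.3]), array([111.2,  49.4]), 82.0, 0.1048, [[485.70001220703125, -276.8999938964844], [534.5999755859375, -283.79998779296875], [550.2000122070312, -173.6999969482422], [501.29998779296875, -166.8000030517578]])
jw wing 651 [ 0.59399142 -0.23467802  0.09398791] 81.77520601941754
jt wing 117 [ 0.59350656 -0.23528213  0.09268907] 81.23846131252446
top0 sb (154, array([ 556.7, -137.9])) tb (90, array([428. ,  69.5])) jar (184, array([660.1, 310. ])) dish (182, array([657.6, 265.8]))
jt sb (158, array([ 556.6, -137. ])) tb (89, array([428. ,  69.6])) jar (182, array([660.2, 310. ])) dish (181, array([658.2, 268.2]))
```

Run:
```python
from h import *
for n,f in(("jw",wcloud),("jt",cloud)):
    P=f(load(f"pics/{n}.npz"))
    for a,b in((.0545,.066),(.0475,.0535)):
        Q=P.reshape(-1,3);Q=Q[(Q[:,2]>a)&(Q[:,2]<b)];d=Q[:,:2]-np.array([.5778,-.2337]);t=np.radians(172.1)
        X=d@[np.cos(t),np.sin(t)]*1000;Y=d@[-np.sin(t),np.cos(t)]*1000
        X=X[(abs(Y)<35)&(X<0)&(X>-110)];print(n,a,len(X),np.percentile(X,[0,.5,2,5]).round(1) if len(X) else 0)
```

```text
jw 0.0545 3274 [-85.7 -80.7 -79.6 -77.5]
jw 0.0475 303 [-89.1 -89.1 -89.  -88.6]
jt 0.0545 468 [-88.4 -86.1 -80.3 -78.4]
jt 0.0475 98 [-90.8 -90.6 -90.2 -89.5]
```

```bash
python3 -c "
from workcell import bot
print(bot.finish_job())"
```

```text
the job is handed in; nothing more can be done
None
```

The job is done and handed in at about 24.6 s of the 61 s allowed; the hand-in gives no verdict.

- **Drawing out:** I pulled the cover from the riser by its fin, set it down on the board in front and let go.
- **In line:** I took it by the wing knob and moved it 25 mm left, clear of the easel. Then I turned the knob in line (it started about 49° off) with the cover standing on the board.
- **On the box:** I carried it over the easel, lowered it about 48 mm short of home and slid it in until it met the end stop.
- **Locking:** I turned the knob 90° clockwise until the turning force showed its stop. I then opened the fingers only partly, to miss the hood, and lifted clear.

**Last checks:**
- The wing lies crosswise, about 0.5° from square to the box.
- The plate is at seated height.
- The cover's rear end is at about x = -81 to -82 mm in the box frame, roughly 3 mm past home. That is at the stop, within measuring error, so close to the 3 mm allowance.
- Both bottles and the jar measured within about 1 mm of where they began. The dish read 2.4 mm off, which I put down to measuring noise since nothing went near it.
- My first measurement of the rear end disagreed (about -90 mm), because it also picked up the box's frame plate; a narrower height band resolved it.
- The tongue itself can't be seen, so the lock is judged only from the knob's angle and its stop.

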